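# Count to the third gap and push the toggle home

### The job

Starting at the end of the case that carries the brass latch, count along the rail on top of its back wall with a fingertip: touch the length of rail behind the first gap, then the second, then the third (sliding or tapping), and no further. Then, without lifting it, push the black horn toggle along the folded-down front and into that third gap until the whole toggle is inside, and leave the other items where they are.

Things in the scene. Friction and masses are not known exactly. Their poses are not given: they have to be found in the camera images.
- case: fixed open-topped wooden case, 326 mm wide (y, to the robot's left), 60 mm high, with six gaps side by side at 52 mm pitch, open above and in front. Origin: underside, middle of the gaps' width and depth; x points to the back wall. Floor 8 mm up; gaps run from x = -32 (front line) to +32 mm (back wall). Hinged front folded flat from x = -32 to -92 mm, its top level with the floor, no step
- latch: brass turn-latch, fixed on top of one end wall of the case (left or right, it varies): plate 36 x 10 mm with a post and, crosswise over it, a turn bar 34 mm long (along the case's y), 25 mm high in all; origin under its centre, on the wall's top. The gaps are counted from this end
- plain_plate: bare brass plate 36 x 10 x 3 mm on top of the other end wall, without a latch; origin under its centre
- gap_a (a point): middle of the floor of the first gap from the robot's left; axes as the case's. Gap 48 mm wide, 64 mm deep; dividers 6 mm thick, their tops 32 mm above the ledge; end wall 10 mm thick, 60 mm high
- gap_b (a point): middle of the floor of the second gap from the robot's left; axes as the case's. Gap 46 mm wide, 64 mm deep; dividers 6 mm thick, their tops 32 mm above the ledge
- gap_c (a point): middle of the floor of the third gap from the robot's left; axes as the case's. Gap 46 mm wide, 64 mm deep; dividers 6 mm thick, their tops 32 mm above the ledge
- gap_d (a point): middle of the floor of the fourth gap from the robot's left; axes as the case's. Gap 46 mm wide, 64 mm deep; dividers 6 mm thick, their tops 32 mm above the ledge
- gap_e (a point): middle of the floor of the fifth gap from the robot's left; axes as the case's. Gap 46 mm wide, 64 mm deep; dividers 6 mm thick, their tops 32 mm above the ledge
- gap_f (a point): middle of the floor of the sixth gap from the robot's left; axes as the case's. Gap 48 mm wide, 64 mm deep; dividers 6 mm thick, their tops 32 mm above the ledge; end wall 10 mm thick, 60 mm high
- rail_a: first length from the robot's left of the rigid wooden rail along the top of the back wall, one length behind each gap: 52 mm long (y), 16 mm wide (x), flat top 60 mm above the ledge, level with its neighbours, dark cuts between. Origin: middle of its top face. Closed fingers fit on one length; open ones would touch others too
- rail_b: second length from the robot's left of the rigid wooden rail along the top of the back wall, one length behind each gap: 52 mm long (y), 16 mm wide (x), flat top 60 mm above the ledge, level with its neighbours, dark cuts between. Origin: middle of its top face. Closed fingers fit on one length; open ones would touch others too
- rail_c: third length from the robot's left of the rigid wooden rail along the top of the back wall, one length behind each gap: 52 mm long (y), 16 mm wide (x), flat top 60 mm above the ledge, level with its neighbours, dark cuts between. Origin: middle of its top face. Closed fingers fit on one length; open ones would touch others too
- rail_d: fourth length from the robot's left of the rigid wooden rail along the top of the back wall, one length behind each gap: 52 mm long (y), 16 mm wide (x), flat top 60 mm above the ledge, level with its neighbours, dark cuts between. Origin: middle of its top face. Closed fingers fit on one length; open ones would touch others too
- rail_e: fifth length from the robot's left of the rigid wooden rail along the top of the back wall, one length behind each gap: 52 mm long (y), 16 mm wide (x), flat top 60 mm above the ledge, level with its neighbours, dark cuts between. Origin: middle of its top face. Closed fingers fit on one length; open ones would touch others too
- rail_f: sixth length from the robot's left of the rigid wooden rail along the top of the back wall, one length behind each gap: 52 mm long (y), 16 mm wide (x), flat top 60 mm above the ledge, level with its neighbours, dark cuts between. Origin: middle of its top face. Closed fingers fit on one length; open ones would touch others too
- toggle: loose black horn toggle, a bar 36 mm long (its x) and 14 mm wide and high, ends slightly thinner, about 20 g, flat-sided so that it slides and does not roll; starts lying on the case's folded-down front, ahead of any of the gaps. Origin: centre of its underside
- button: gilt blazer button, 24 mm across, 8 mm high, loose on the ledge in front of the case's folded front; leave alone. Origin: centre of underside
- buckle: nickel buckle, flat square frame 40 x 40 x 6 mm, loose on the ledge in front of the case's folded front; leave alone. Origin: centre of underside
- spool: small wooden spool, 28 mm across, 32 mm high, standing in the gap at the robot's right end; leave alone. Origin: centre of underside
- bobbin: blue thread cone, 60 mm across, 70 mm high, on the ledge behind the case; leave alone. Origin: centre of underside
- brush: brush about 200 mm long, lying right of the case; leave alone. Origin: centre of underside
- pin_jar: glass pin jar, 56 mm across, 65 mm high, left of the case; leave alone. Origin: centre of underside
- tag_tin: aluminium tin 70 x 110 x 40 mm behind the case; leave alone. Origin: centre of underside

How it is judged:
On the way, in this order (a step that is already met when the one before it is completed fails the run):
1. the fingertips touch the first length of the rail, counted from the latched end (((y of latch in the frame of case above 0 m and contact force between the fingers and rail_a above 0.5 N) or (y of latch in the frame of case below 0 m and contact force between the fingers and rail_f above 0.5 N))), for 0.05 s.
2. the fingertips touch the second length of the rail, counted from the latched end, and no longer the one before (((y of latch in the frame of case above 0 m and contact force between the fingers and rail_b above 0.5 N and contact force between the fingers and rail_a below 0.1 N) or (y of latch in the frame of case below 0 m and contact force between the fingers and rail_e above 0.5 N and contact force between the fingers and rail_f below 0.1 N))), for 0.05 s.
3. the fingertips touch the third length of the rail, counted from the latched end, and no longer the one before (((y of latch in the frame of case above 0 m and contact force between the fingers and rail_c above 0.5 N and contact force between the fingers and rail_b below 0.1 N) or (y of latch in the frame of case below 0 m and contact force between the fingers and rail_d above 0.5 N and contact force between the fingers and rail_e below 0.1 N))), for 0.05 s.
4. the toggle lies wholly inside the third gap (((y of latch in the frame of case above 0 m and (x of toggle in the frame of gap_c between -0.013 and 0.03 m and y of toggle in the frame of gap_c between -0.023 and 0.023 m and z of toggle in the frame of gap_c between -0.006 and 0.012 m)) or (y of latch in the frame of case below 0 m and (x of toggle in the frame of gap_d between -0.013 and 0.03 m and y of toggle in the frame of gap_d between -0.023 and 0.023 m and z of toggle in the frame of gap_d between -0.006 and 0.012 m)))), for 0.2 s.
At the end, for the whole second after the job is handed in: The toggle lies at rest on the floor of the third gap from the latched end, wholly inside (its centre at most 13 mm ahead of the gap's middle and within 23 mm of its midline) (((y of latch in the frame of case above 0 m and (x of toggle in the frame of gap_c between -0.013 and 0.03 m and y of toggle in the frame of gap_c between -0.023 and 0.023 m and z of toggle in the frame of gap_c between -0.006 and 0.012 m)) or (y of latch in the frame of case below 0 m and (x of toggle in the frame of gap_d between -0.013 and 0.03 m and y of toggle in the frame of gap_d between -0.023 and 0.023 m and z of toggle in the frame of gap_d between -0.006 and 0.012 m))) and linear speed of toggle below 0.01 m/s); the robot touches nothing.
It fails at once if the toggle is lifted more than 15 mm off the case's floor (z of toggle in the frame of case above 0.023 m).
It fails at once if the count runs past the third length: the fingers touch the rail at the fourth, fifth or sixth ((y of latch in the frame of case above 0 m and (contact force between the fingers and rail_d above 0.5 N or contact force between the fingers and rail_e above 0.5 N or contact force between the fingers and rail_f above 0.5 N)) or (y of latch in the frame of case below 0 m and (contact force between the fingers and rail_a above 0.5 N or contact force between the fingers and rail_b above 0.5 N or contact force between the fingers and rail_c above 0.5 N))).
It fails at once if a bystander (button, buckle, spool, bobbin, brush, jar or tin) is moved more than 15 mm (distance of any of button, buckle, spool, bobbin, brush, pin_jar, tag_tin from where it was at the start of the episode above 0.015 m).
It also fails if it takes over 61 s, if anything falls off the work surface, if the arm or the gripper's body presses on something with over 40 N, if the wrist force passes 120 N, or if a joint passes its speed limit or range.

### The arm

A 7-joint arm with a two-finger parallel gripper is mounted at the origin on the work surface. World frame = base frame: x ahead of the robot, y to its left, z up, the work surface at z = 0. Lengths are in m, angles in rad, forces in N, time in s.
With the tool pointing down it reaches from about 0.4 to 0.875 m from the base axis. Payload 19.3 kg.
Tool frame: the origin (TCP) lies midway between the tips of the shut fingers; the grasp point (between the pads) lies 19 mm behind it; x points along the fingers, y is the direction in which the jaws open and shut, and the axes are right-handed (so a half turn about x gives the same grasp; the last joint's range is limited). The gripper opens to 85 mm and grips with 20 to 120 N. Pads are 22 mm wide; open, the fingers measure 114 mm over their backs; the gripper's body (76 mm by 85 mm) begins 54 mm behind the grasp point. The pads swing forward as they close: fully open they stand 13 mm farther back than shut.
Start: joints at [1.039, 0.521, -0.036, 1.599, 0.021, 1.021, -0.113], TCP at [0.278, -0.56, 0.231] pointing down, gripper open.
Joint ranges: [-2.91, 2.91], [-0.3, 2.13], [-1.5, 1.42], [0.17, 2.43], [-1.26, 4.41], [0.16, 1.93], [-2.52, 2.52]. Speed limits (rad/s): [1.89, 1.89, 2.39, 2.39, 3.01, 3.01, 3.01].

### API

Orientations are given as [roll, pitch, yaw] about the fixed x, y, z axes, in that order (R = Rz(yaw) Ry(pitch) Rx(roll)).
In Python, from workcell import telemetry, vision, workorder gives the robot as it stands. The module is installed in compiled form; this text tells all that it offers.
- The arm moves only by the tool play_rows, never from a script. Its argument "deltas" is a list of rows, each a list of 7 numbers: the shift along the world's x, y, z in mm, then the turn, a rotation vector about the world's x, y, z in degrees, then the finger opening in mm, from 0 to 85.4. In form: [[x, y, z, wx, wy, wz, jaw], ...]. A call has 1 to 8 rows; each row shifts and turns the commanded pose from where the row before left it; what a row does not reach is not made up. A row lasts 1/8 s, in which the tool goes at most 62.5 mm and 10.7 degrees, less where a joint would pass 70% of its speed; a pose out of reach is approached as far as the arm can. A call with a gripper value outside its range is refused whole. The fingers move at their own pace and stop on an object; "grip_force" is the grip in N (left out, the last holds). Time passes only in rows, so rows that do not move let the fingers close. It gives the time, the measured TCP pose, the force and the opening at its end, in the units of the state.
- telemetry.observe(): the state, without advancing time (a new reading comes with each control period).
- vision.grab_frame(name): name is "scene" or "top" or "wrist"; returns the picture (400x640x3 uint8, red, green, blue); there is no depth.
- vision.camera_info(name): a dict with "mtx" (3x3 intrinsics, pixels), "rvec" (rotation vector, rad) and "tvec" (3), from world to camera coordinates, as OpenCV has them. Camera axes: x right, y down, z forward; pixel columns grow to the right and rows downward; lengths in m; the calibration is good to about 2 mm. A picture is of the moment at which its call begins: read the wrist's pose just before it. camera_info takes no time and is no camera call; for the wrist camera it gives the pose at the moment of the call.
- workorder.job_done(): hands the job in, once; it reports no verdict.
The state is a dict: "clock": time; "qpos": joint angles; "qd": joint speeds; "joint_efforts": joint torques, N m; "position": TCP position; "tool_rot": TCP orientation; "force": force on the tool from outside, world axes, zero at the start; "moment": the same for the moment, N m; "grip_width": finger opening in m.
Only numpy, scipy, OpenCV 4.12 (cv2) and the standard library are available. Lean on these libraries where they do the work, as an engineer would, in place of code of your own. Each camera call takes 0.05 s, during which the arm holds its last target. There are 200 camera calls.

## Working session

There is one attempt and no reset: what is moved stays moved. The work goes in short steps, Python scripts to look and compute and a tool call to move; the robot and the scene stay as the last step left them, time stands still between calls to the robot, and variables do not carry over. Pictures are saved under pics/ and viewed, about 8 in all and at most 12, crops included, and the job is handed in when it is done.

Besides the shell and the picture viewer there is one more tool, called after "Request:" by a JSON object that holds its "method" and its "body", one argument or row to a line. play_rows: Moves the arm, as the interface text tells. Its arguments: {"type":"object","properties":{"deltas":{"type":"array","items":{"type":"array","items":{"type":"number"}}},"grip_force":{"type":"number"}},"required":["deltas"]}

```bash
mkdir -p pics; cat > h.py <<'E'
import numpy as np, cv2
from workcell import telemetry, vision, workorder
def ray(name,uv,z,info=None):
    i=info or vision.camera_info(name)
    K=np.array(i["mtx"],float);R=cv2.Rodrigues(np.array(i["rvec"],float))[0];t=np.array(i["tvec"],float).ravel()
    uv=np.atleast_2d(np.array(uv,float)); d=np.c_[uv,np.ones(len(uv))]@np.linalg.inv(K).T@R
    c=-R.T@t
    return c+d*((z-c[2])/d[:,2])[:,None]
def proj(name,p):
    i=vision.camera_info(name)
    return cv2.projectPoints(np.atleast_2d(np.array(p,float)),np.array(i["rvec"],float),np.array(i["tvec"],float),np.array(i["mtx"],float),None)[0].reshape(-1,2)
def save(name,f):
    im=vision.grab_frame(name); cv2.imwrite(f,im[:,:,::-1]); return im
E
python3 - <<'E'
from h import *
save("top","pics/top.png");save("scene","pics/scene.png")
s=telemetry.observe();print(s)
for n in("top","scene"):
    i=vision.camera_info(n);print(n,i)
E
```

```text
{'clock': 0.1, 'qpos': array([ 1.03881417,  0.52192752, -0.03634793,  1.59990259,  0.02116941,
        1.02110237, -0.11279366]), 'qd': array([ 6.54031986e-04, -1.54734310e-03,  1.70269400e-03, -8.08920181e-04,
        4.26140740e-04,  1.31332856e-05, -1.76370773e-03]), 'joint_efforts': array([ 1.00598270e-03, -9.28490210e+01,  1.98257916e+00, -3.70528400e+01,
        1.79388409e-02,  5.62426008e-03,  6.14759392e-05]), 'position': array([ 0.27833142, -0.55929382,  0.23081714]), 'tool_rot': array([-1.54007641,  1.56983958,  2.06329468]), 'force': array([0.28604332, 0.65222141, 0.98752879]), 'moment': array([-0.03038437,  0.00113048, -0.04249355]), 'grip_width': 0.08522649102165974}
top {'mtx': array([[374.3962629 ,   0.        , 323.16947406],
       [  0.        , 374.3962629 , 198.86605868],
       [  0.        ,   0.        ,   1.        ]]), 'rvec': array([ 2.14307956, -2.11104436,  0.13934164]), 'tvec': array([0.00466752, 0.60472275, 0.89307717])}
scene {'mtx': array([[514.43825817,   0.        , 318.98367146],
       [  0.        , 514.43825817, 200.71663324],
       [  0.        ,   0.        ,   1.        ]]), 'rvec': array([ 1.14779107,  2.27081503, -1.02614006]), 'tvec': array([ 0.3413908 , -0.25865475,  1.70907339])}
```

View pics/top.png

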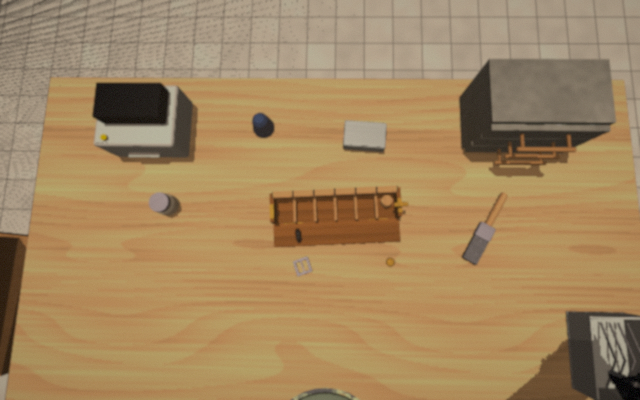

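View pics/scene.png

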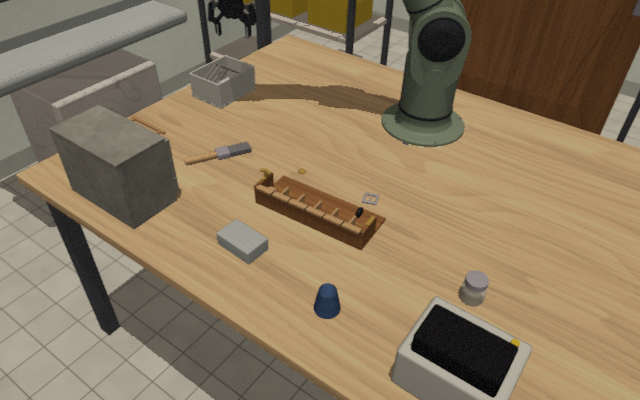

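The top view shows the case at about (270–402, 187–246). The latch is at its right end (400, 205), so I count f, e, d. The toggle is at (298, 235), in front of gap a or b. I'll view an enlarged crop to get the corners.

```bash
python3 - <<'E'
from h import *
im=cv2.imread("pics/top.png")
c=im[175:285,255:415]; cv2.imwrite("pics/crop.png",cv2.resize(c,None,fx=5,fy=5,interpolation=cv2.INTER_CUBIC))
print(ray("top",[[275,246],[401,242]],0.008), ray("top",[[298,235]],0.015), ray("top",[[272,192],[400,187]],0.06),ray("top",[[303,266],[390,262]],0.0))
E
```

```text
[[ 0.48627133  0.13699611  0.008     ]
 [ 0.50169131 -0.18632985  0.008     ]] [[0.51504117 0.0777196  0.015     ]] [[ 0.6183404   0.14149025  0.06      ]
 [ 0.63492373 -0.17661389  0.06      ]] [[ 0.43663103  0.06403764  0.        ]
 [ 0.45063999 -0.15894075  0.        ]]
```

View pics/crop.png

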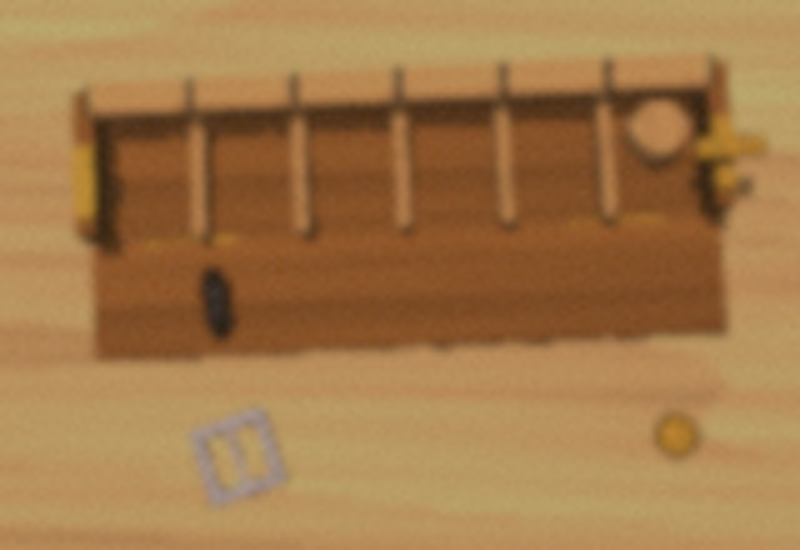

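The crop shows the rail cuts at crop x ≈ 190, 295, 398, 503 and 608. The folded front runs from (97, 358) to (726, 332), with the toggle at (218, 302) lying roughly along x. The spool is at (660, 128) and the latch on the right wall. Next I'll build the case frame.

```bash
cat >> h.py <<'E'
def w2c(p): # world -> case, metres
    return (np.atleast_2d(p)[:,:2]-O)@A
def c2w(p): return O+np.array(p,float)@A.T
yaw=None
try:
    d=np.load("case.npz"); O=d["O"];yaw=float(d["yaw"]);A=np.array([[np.cos(yaw),-np.sin(yaw)],[np.sin(yaw),np.cos(yaw)]])
except Exception: pass
E
python3 - <<'E'
from h import *
from scipy.spatial.transform import Rotation as Ro
full=lambda c: np.array(c,float)/5+[254.6,174.6]
F=ray("top",full([[97,358],[726,332]]),.008)[:,:2]
B=ray("top",full([[89,92],[190,95],[295,90],[398,85],[503,80],[608,75],[714,72]]),.06)[:,:2]
u=F[0]-F[1];u2=B[1]-B[5]
print("len",np.linalg.norm(u),np.linalg.norm(u2)) # expect .326/.208
yaws=[np.arctan2(-v[0],v[1]) for v in(u,u2)];print(np.rad2deg(yaws))
yaw=np.mean(yaws);A=np.array([[np.cos(yaw),-np.sin(yaw)],[np.sin(yaw),np.cos(yaw)]])
Of=F.mean(0)-A@[-.092,0]; Ob=B[1:6].mean(0)-A@[.040,0]
print("O",Of,Ob)
O=np.array(Of);Oy=(Of+Ob)/2; O=Oy
np.savez("case.npz",O=O,yaw=yaw)
import importlib,h;importlib.reload(h)
print("rails case",h.w2c(B)*1000)
T=ray("top",full([[218,302],[213,268],[224,336]]),.014+.001);print("toggle",T,h.w2c(T)*1000)
for n,y in zip("fed",[-.13,-.078,-.026]): print(n,h.c2w([.040,y]),h.c2w([0,y]))
s=telemetry.observe();print(Ro.from_euler("xyz",s["tool_rot"]).as_matrix().round(3))
E
```

```text
len 0.3234023817800049 0.20797978744997614
[3.27450541 3.50084725]
O [ 0.58679334 -0.0164371 ] [ 0.58136615 -0.01634063]
rails case [[  40.94934693  154.62990738]
 [  37.08376327  104.20463397]
 [  37.17518944   51.80257882]
 [  37.31273422    0.50040817]
 [  37.40374275  -51.69036235]
 [  37.49456576 -103.77474777]
 [  36.55646183 -156.17226438]]
toggle [[0.51504914 0.07720524 0.015     ]
 [0.53246198 0.0802657  0.015     ]
 [0.49774577 0.07364976 0.015     ]] [[-63.37934675  97.50968829]
 [-45.81608951  99.53584835]
 [-80.86258129  94.98290793]]
f [ 0.63169177 -0.14379804] [ 0.59176166 -0.1461617 ]
e [ 0.628619  -0.0918889] [ 0.5886889  -0.09425257]
d [ 0.62554623 -0.03997977] [ 0.58561613 -0.04234344]
[[-0.     0.446 -0.895]
 [ 0.001 -0.895 -0.446]
 [-1.    -0.001  0.   ]]
```

Request:
{"method": "play_rows", "body": {
  "deltas": [
    [29,35,0,0,0,-2,0],
    [29,35,0,0,0,-2,0],
    [29,35,0,0,0,-2,0],
    [29,35,0,0,0,-2,0],
    [29,35,0,0,0,-2,0],
    [29,35,0,0,0,-2,0],
    [29,35,0,0,0,-2,0],
    [29,35,0,0,0,-2,0]
  ],
  "grip_force": 30
}}

```text
clock: 1.1
position: [0.5111, -0.2783, 0.2311]
tool_rot: [-0.488, 1.57, 2.835]
force: [0.4, 0.7, -0.1]
grip_width: 0.0003
```

Request:
{"method": "play_rows", "body": {
  "deltas": [
    [29,35,0,0,0,-2,0],
    [29,35,0,0,0,-2,0],
    [29,35,0,0,0,-2,0],
    [32,31,-30,0,0,-1,0],
    [0,0,-40,0,0,0,0],
    [0,0,-40,0,0,0,0],
    [0,0,-20,0,0,0,0],
    [0,0,0,0,0,0,0]
  ]
}}

```text
clock: 2.1
position: [0.6289, -0.1435, 0.1005]
tool_rot: [-0.245, 1.569, 2.957]
force: [0.4, 0.4, 0.7]
grip_width: -0.0003
```

```bash
python3 - <<'E'
from h import *
from scipy.spatial.transform import Rotation as Ro
s=telemetry.observe();print(s["position"],Ro.from_euler("xyz",s["tool_rot"]).as_matrix().round(3)[:,1])
save("wrist","pics/w1.png")
i=vision.camera_info("wrist");np.savez("w1.npz",**{k:np.array(i[k]) for k in("mtx","rvec","tvec")})
print(proj("wrist",[s["position"]]),proj("wrist",[[.6317,-.1438,.06],[.6286,-.0919,.06]]))
E
```

```text
[ 0.62893146 -0.14350633  0.10046006] [ 0.06  -0.998 -0.   ]
[[312.62151925 263.3641488 ]] [[313.95002743 223.69705009]
 [220.62070292 223.75901215]]
```

View pics/w1.png

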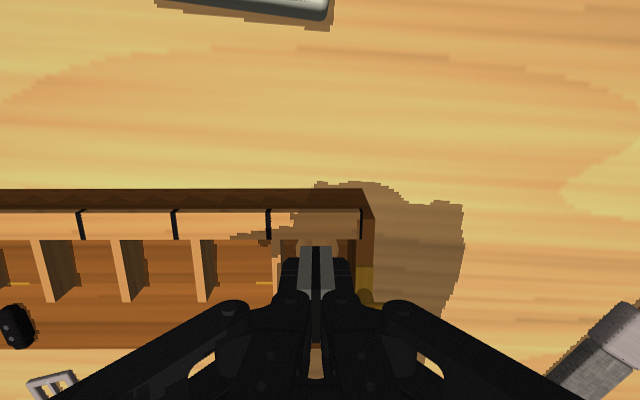

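The wrist view shows the rail band at rows 209–240. Its cuts are at u ≈ 80, 175 and 268, with the end at 362, and the closed fingertips are at (315, 250). I'll use it to refine the frame.

```bash
python3 - <<'E'
from h import *
i=dict(np.load("w1.npz"))
P=ray("wrist",[[81,225],[175,224.5],[268,224],[362,224]],.06,i);print(P)
u=P[0]-P[3];print(np.linalg.norm(u)/3,np.rad2deg(np.arctan2(-u[0],u[1])))
print("f,e,d",(P[2]+P[3])/2,(P[1]+P[2])/2,(P[0]+P[1])/2)
print(w2c(P)*1000)
# toggle visible (partly), divider d/e front at top z .032
D=ray("wrist",[[50,301],[130,301],[204,301]],.032,i);print("div fronts bottom?",w2c(D)*1000)
E
```

```text
[[ 0.62326645 -0.01417031  0.06      ]
 [ 0.62665589 -0.06650665  0.06      ]
 [ 0.63001012 -0.11824984  0.06      ]
 [ 0.63309601 -0.17054214  0.06      ]]
0.05222682295495637 3.5968897238215463
f,e,d [ 0.63155306 -0.14439599  0.06      ] [ 0.628333   -0.09237825  0.06      ] [ 0.62496117 -0.04033848  0.06      ]
[[ 3.92493284e+01 -1.00928491e-01]
 [ 3.95402029e+01 -5.25460972e+01]
 [ 3.98309738e+01 -1.04397078e+02]
 [ 3.98214400e+01 -1.56780353e+02]]
div fronts bottom? [[-28.87066169  52.43440497]
 [-28.88626863  -2.78980067]
 [-28.90070775 -53.88173243]]
```

Request:
{"method": "play_rows", "body": {
  "deltas": [
    [2,0,-20,0,0,0,0],
    [0,0,-15,0,0,0,0],
    [0,0,-3,0,0,0,0],
    [0,0,-1.5,0,0,0,0],
    [0,0,-1,0,0,0,0],
    [0,0,-1,0,0,0,0],
    [0,0,0,0,0,0,0]
  ]
}}

```text
clock: 3.02
position: [0.6317, -0.1436, 0.0602]
tool_rot: [2.907, 1.57, -0.175]
force: [0.4, -0.7, 2.6]
grip_width: -0.0002
```

Request:
{"method": "play_rows", "body": {
  "deltas": [
    [0,0,-1,0,0,0,0],
    [0,0,0,0,0,0,0]
  ]
}}

```text
clock: 3.28
position: [0.6317, -0.1436, 0.0601]
tool_rot: [2.871, 1.57, -0.211]
force: [-6.5, 0.8, 19.3]
grip_width: 0.0001
```

Request:
{"method": "play_rows", "body": {
  "deltas": [
    [0,0,15,0,0,0,0],
    [-1.5,26,0,0,0,0,0],
    [-1.5,26,0,0,0,0,0],
    [0,0,0,0,0,0,0],
    [0,0,-12,0,0,0,0],
    [0,0,-2,0,0,0,0],
    [0,0,-1,0,0,0,0],
    [0,0,0,0,0,0,0]
  ]
}}

```text
clock: 4.28
position: [0.6285, -0.0924, 0.06]
tool_rot: [2.656, 1.57, -0.427]
force: [-9.6, 2.2, 30.9]
grip_width: -0.0002
```

Request:
{"method": "play_rows", "body": {
  "deltas": [
    [0,0,15,0,0,0,0],
    [-1.5,26,0,0,0,0,0],
    [-1.5,26,0,0,0,0,0],
    [0,0,0,0,0,0,0],
    [0,0,-12,0,0,0,0],
    [0,0,-2,0,0,0,0],
    [0,0,-1,0,0,0,0],
    [0,0,0,0,0,0,0]
  ]
}}

```text
clock: 5.28
position: [0.6256, -0.0409, 0.0599]
tool_rot: [2.336, 1.57, -0.747]
force: [-11.1, 0.7, 35.5]
grip_width: 0.0005
```

Request:
{"method": "play_rows", "body": {
  "deltas": [
    [0,0,30,0,0,0,0],
    [-20,20,30,0,0,0,0],
    [-35,30,0,0,0,0,0],
    [-35,30,0,0,0,0,0],
    [-35,30,0,0,0,0,0],
    [-30,31,0,0,0,0,0],
    [0,0,0,0,0,0,0]
  ]
}}

```text
clock: 6.15
position: [0.4688, 0.1026, 0.1184]
tool_rot: [-0.1, 1.57, 3.104]
force: [0.1, -1.0, -0.1]
grip_width: -0.0001
```

```bash
python3 - <<'E'
from h import *
s=telemetry.observe();print(s["position"],s["force"])
save("wrist","pics/w2.png")
i=vision.camera_info("wrist");np.savez("w2.npz",**{k:np.array(i[k]) for k in("mtx","rvec","tvec")})
E
```

```text
[0.46884445 0.10256621 0.11835812] [ 0.08150592 -1.03572882 -0.0976963 ]
```

View pics/w2.png

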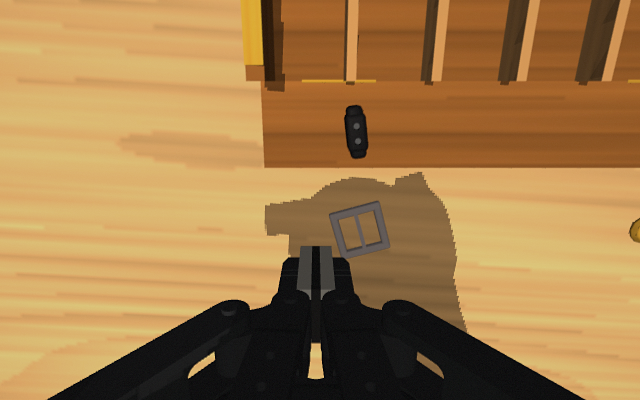

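The wrist view shows the toggle at (356, 132), with its ends at (353, 106) and (360, 158). The buckle is at (360, 229), the front's near edge at row 167, and the floor line at row 82.

```bash
python3 - <<'E'
from h import *
i=dict(np.load("w2.npz"))
T=ray("wrist",[[356,132],[353,106],[360,158]],.020,i);print(T[0],w2c(T)*1000)
E_=ray("wrist",[[264,167],[500,167],[263,82],[425,82]],.008,i);print("front",w2c(E_)*1000)
print("buckle",w2c(ray("wrist",[[360,229]],.003,i))*1000)
for p in [(-.063,.130),(-.063,.03),(-.063,-.026),(-.11,-.026),(-.015,-.026)]: print(p,c2w(p))
E
```

```text
[0.51687444 0.07579693 0.02      ] [[-61.64045478  95.99598389]
 [-44.66786852  98.57020057]
 [-79.37738121  92.61886061]]
front [[-88.56081606 160.58502301]
 [-88.4333833  -10.94969186]
 [-29.70125548 158.73170644]
 [-29.60351023  49.13471631]]
buckle [[-139.40603026   88.2472547 ]]
(-0.063, 0.13) [0.51350792 0.10966119]
(-0.063, 0.03) [0.51941709 0.00983593]
(-0.063, -0.026) [ 0.52272622 -0.04606621]
(-0.11, -0.026) [ 0.47580835 -0.04884352]
(-0.015, -0.026) [ 0.57064234 -0.04322981]
```

Request:
{"method": "play_rows", "body": {
  "deltas": [
    [23,3,0,0,0,0,0],
    [23,2,0,0,0,0,0],
    [0,0,-40,0,0,0,0],
    [0,0,-40,0,0,0,0],
    [0,0,-15,0,0,0,0],
    [0,0,-6,0,0,0,0],
    [0,0,-4,0,0,0,0],
    [0,0,0,0,0,0,0]
  ]
}}

```text
clock: 7.2
position: [0.517, 0.1065, 0.0145]
tool_rot: [-2.968, 1.57, 0.234]
force: [-0.1, -0.9, -0.6]
grip_width: -0.0002
```

Request:
{"method": "play_rows", "body": {
  "deltas": [
    [-2,-4,-2,0,0,0,0],
    [0.5,-8,0,0,0,0,0],
    [0.5,-8,0,0,0,0,0],
    [0.5,-8,0,0,0,0,0],
    [0.5,-8,0,0,0,0,0],
    [0.5,-8,0,0,0,0,0],
    [0.5,-8,0,0,0,0,0],
    [0,0,0,0,0,0,0]
  ]
}}

```text
clock: 8.2
position: [0.5175, 0.0537, 0.0118]
tool_rot: [1.155, 1.571, -1.928]
force: [-0.2, 0.4, -0.1]
grip_width: 0.0
```

```bash
python3 - <<'E'
from h import *
s=telemetry.observe();print(s["position"],s["force"])
im=save("scene","pics/s2.png")
c=im[150:250,240:400]; cv2.imwrite("pics/s2c.png",cv2.resize(c,None,fx=5,fy=5,interpolation=cv2.INTER_CUBIC)[:,:,::-1])
E
```

```text
[0.51747588 0.05365498 0.01175538] [-0.18203352  0.37656166 -0.13926401]
```

View pics/s2c.png

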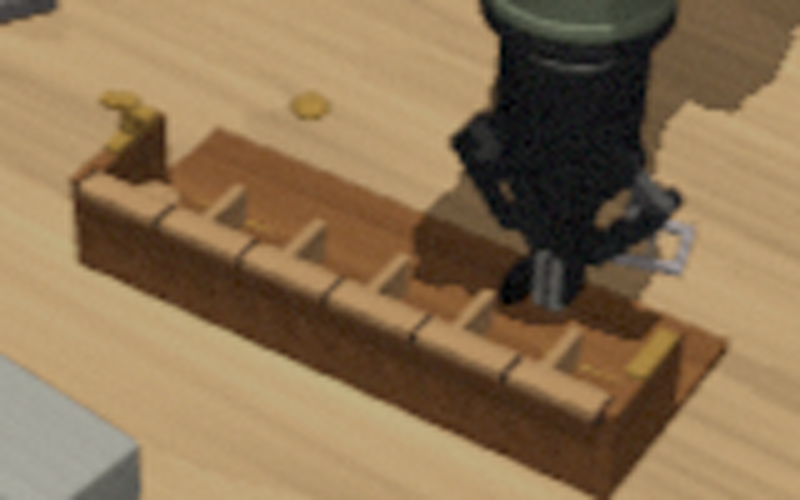

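The scene crop shows the toggle at (512, 282), right beside the fingertips at (550, 285), so it is moving. I'll keep pushing.

Request:
{"method": "play_rows", "body": {
  "deltas": [
    [0.5,-8,0,0,0,0,0],
    [0.5,-8,0,0,0,0,0],
    [0.5,-8,0,0,0,0,0],
    [0.5,-8,0,0,0,0,0],
    [0.5,-8,0,0,0,0,0],
    [0.5,-8,0,0,0,0,0],
    [0.5,-8,0,0,0,0,0],
    [0,0,0,0,0,0,0]
  ]
}}

```text
clock: 9.25
position: [0.5209, -0.0023, 0.0118]
tool_rot: [1.294, 1.571, -1.789]
force: [0.1, 0.2, 0.4]
grip_width: -0.0001
```

Request:
{"method": "play_rows", "body": {
  "deltas": [
    [0,10,0,0,0,0,0],
    [0,0,50,0,0,0,0],
    [0,0,50,0,0,0,0],
    [-35,-10,0,0,0,0,0],
    [-30,-10,0,0,0,0,0],
    [0,0,0,0,0,0,0]
  ]
}}

```text
clock: 10.0
position: [0.4543, -0.0113, 0.1121]
tool_rot: [0.016, 1.57, -3.065]
force: [0.8, -0.3, -0.3]
grip_width: 0.0002
```

```bash
python3 - <<'E'
from h import *
s=telemetry.observe();print(s["position"],s["force"])
save("wrist","pics/w3.png")
i=vision.camera_info("wrist");np.savez("w3.npz",**{k:np.array(i[k]) for k in("mtx","rvec","tvec")})
E
```

```text
[ 0.45428253 -0.01126073  0.11205859] [ 0.84267561 -0.27676306 -0.29538801]
```

View pics/w3.png

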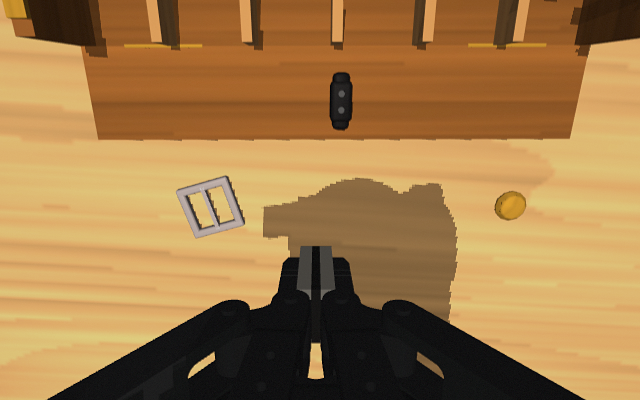

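The toggle is at (341, 100), straight, opposite the middle divider at u = 338. The gap d midline is at u ≈ 381.

```bash
python3 - <<'E'
from h import *
i=dict(np.load("w3.npz"))
T=ray("wrist",[[341,100],[341,72],[341,129]],.020,i);print(T,w2c(T)*1000)
print("front",w2c(ray("wrist",[[97,139],[570,138],[200,46],[500,46]],.008,i))*1000)
print("div tops front",w2c(ray("wrist",[[246,41],[337,41],[427,41]],.032,i))*1000)
E
```

```text
[[ 0.5229737  -0.02411266  0.02      ]
 [ 0.53977953 -0.02273545  0.02      ]
 [ 0.50473147 -0.02560759  0.02      ]] [[-61.45568156  -4.09943774]
 [-44.5978359   -3.71771344]
 [-79.75437462  -4.51378818]]
front [[ -88.25106727  163.22562711]
 [ -87.27233601 -163.77835838]
 [ -28.62366997   86.19955557]
 [ -28.44810904 -106.09923771]]
div tops front [[-28.06049895  52.23138677]
 [-28.01253518  -0.21486342]
 [-27.96509556 -52.08797082]]
```

Request:
{"method": "play_rows", "body": {
  "deltas": [
    [33,9,0,0,0,0,0],
    [33,8,0,0,0,0,0],
    [0,0,-40,0,0,0,0],
    [0,0,-40,0,0,0,0],
    [0,0,-14,0,0,0,0],
    [0,0,-6,0,0,0,0],
    [0,0,0,0,0,0,0]
  ]
}}

```text
clock: 10.92
position: [0.5225, 0.0057, 0.0125]
tool_rot: [-3.045, 1.57, 0.157]
force: [-0.1, 0.6, 0.7]
grip_width: -0.0001
```

Request:
{"method": "play_rows", "body": {
  "deltas": [
    [0.5,-6,0,0,0,0,0],
    [0.3,-6,0,0,0,0,0],
    [0.3,-6,0,0,0,0,0],
    [0.3,-6,0,0,0,0,0],
    [0.3,-6,0,0,0,0,0],
    [0,0,0,0,0,0,0]
  ]
}}

```text
clock: 11.68
position: [0.5236, -0.0252, 0.0118]
tool_rot: [1.108, 1.571, -1.974]
force: [-0.4, 0.2, 0.5]
grip_width: 0.0002
```

Request:
{"method": "play_rows", "body": {
  "deltas": [
    [0,8,0,0,0,0,0],
    [0,0,45,0,0,0,0],
    [0,0,45,0,0,0,0],
    [-35,-16,0,0,0,0,0],
    [-35,-16,0,0,0,0,0],
    [0,0,0,0,0,0,0]
  ]
}}

```text
clock: 12.42
position: [0.4516, -0.0489, 0.102]
tool_rot: [0.194, 1.569, -2.888]
force: [1.1, 0.4, 0.5]
grip_width: 0.0001
```

```bash
python3 - <<'E'
from h import *
s=telemetry.observe();print(s["position"],s["force"])
save("wrist","pics/w4.png")
i=vision.camera_info("wrist");np.savez("w4.npz",**{k:np.array(i[k]) for k in("mtx","rvec","tvec")})
E
```

```text
[ 0.45157631 -0.0489494   0.10198586] [1.08954604 0.37125611 0.49589887]
```

View pics/w4.png

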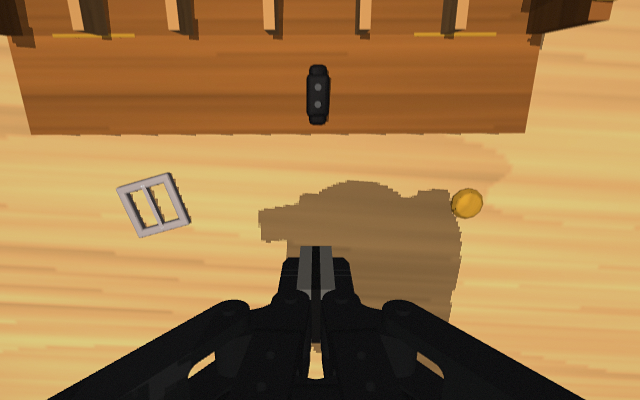

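The toggle is at (318, 94), centred between gap d's dividers (u = 269 and 364). I'll go down behind it and push it in.

Request:
{"method": "play_rows", "body": {
  "deltas": [
    [26,-0.5,0,0,0,0,0],
    [0,0,-40,0,0,0,0],
    [0,0,-35,0,0,0,0],
    [0,0,-11,0,0,0,0],
    [0,0,-4,0,0,0,0],
    [0,0,0,0,0,0,0]
  ]
}}

```text
clock: 13.22
position: [0.4803, -0.0488, 0.0125]
tool_rot: [3.133, 1.57, 0.052]
force: [-0.7, -0.3, -0.2]
grip_width: -0.0003
```

Request:
{"method": "play_rows", "body": {
  "deltas": [
    [8,0.5,0,0,0,0,0],
    [8,0.5,0,0,0,0,0],
    [8,0.5,0,0,0,0,0],
    [8,0.5,0,0,0,0,0],
    [8,0.5,0,0,0,0,0],
    [0,0,0,0,0,0,0]
  ]
}}

```text
clock: 13.98
position: [0.5202, -0.0465, 0.0117]
tool_rot: [-2.94, 1.57, 0.262]
force: [-0.4, 0.7, -0.7]
grip_width: -0.0001
```

```bash
python3 - <<'E'
from h import *
s=telemetry.observe();print(s["position"],s["force"])
im=save("wrist","pics/w5.png")
E
```

```text
[ 0.520178   -0.04647308  0.01171347] [-0.39853135  0.65426709 -0.73361212]
```

View pics/w5.png

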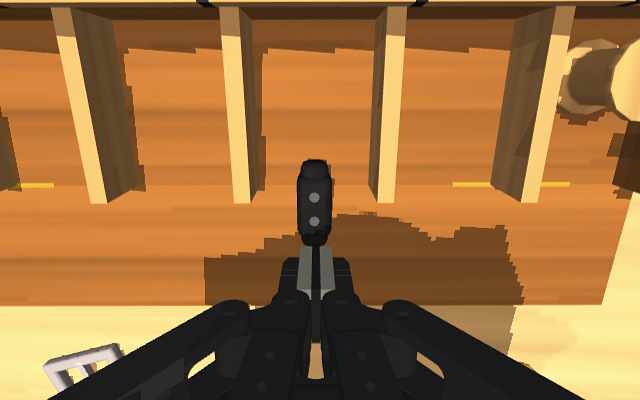

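The toggle's far end (315, 160) has already passed the front line at row 184. It is straight and central, so I'll finish the push.

Request:
{"method": "play_rows", "body": {
  "deltas": [
    [8,0.5,0,0,0,0,0],
    [8,0.5,0,0,0,0,0],
    [8,0.5,0,0,0,0,0],
    [8,0.5,0,0,0,0,0],
    [8,0.5,0,0,0,0,0],
    [5,0.5,0,0,0,0,0],
    [0,0,0,0,0,0,0],
    [0,0,0,0,0,0,0]
  ]
}}

```text
clock: 15.02
position: [0.5644, -0.0436, 0.0117]
tool_rot: [0.007, 1.571, -3.074]
force: [0.1, -0.1, -0.1]
grip_width: -0.0002
```

Request:
{"method": "play_rows", "body": {
  "deltas": [
    [-10,-0.5,0,0,0,0,0],
    [-30,-2,0,0,0,0,0],
    [-30,-2,0,0,0,0,0],
    [0,0,40,0,0,0,0],
    [0,0,50,0,0,0,0],
    [0,0,0,0,0,0,0]
  ]
}}

```text
clock: 15.78
position: [0.4955, -0.0483, 0.1048]
tool_rot: [3.053, 1.566, -0.029]
force: [-0.1, -0.1, -0.3]
grip_width: -0.0001
```

```bash
python3 - <<'E'
from h import *
s=telemetry.observe();print(s["position"],s["force"],s["clock"])
im=save("wrist","pics/w6.png")
i=vision.camera_info("wrist");np.savez("w6.npz",**{k:np.array(i[k]) for k in("mtx","rvec","tvec")})
E
```

```text
[ 0.49554636 -0.04827097  0.1048103 ] [-0.14355188 -0.08938377 -0.25223962] 15.775
```

View pics/w6.png

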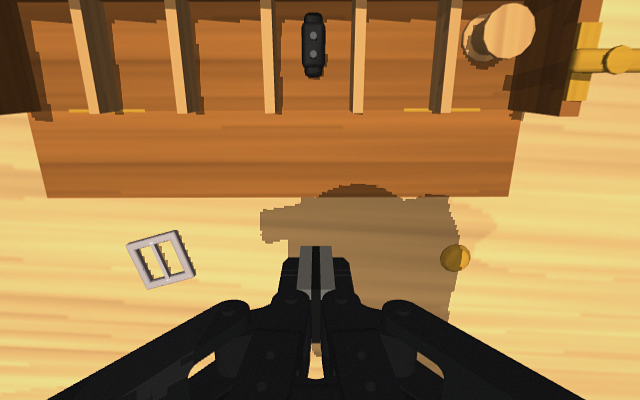

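The toggle is at (313, 45), fully past the front line (row 112). It sits between the dividers at u = 268 and 358, which is the third gap from the latch. I'll do a quick numeric check and hand in.

```bash
python3 - <<'E'
from h import *
i=dict(np.load("w6.npz"))
T=w2c(ray("wrist",[[313,45]],.020,i))[0]*1000; F=w2c(ray("wrist",[[313,112]],.008,i))[0]*1000
print("rel gap_d x,y:",T[0]-(F[0]+32),T[1]+26)
workorder.job_done()
E
```

```text
rel gap_d x,y: 7.292886648028585 -0.16100124795884696
the job is handed in; nothing more can be done
```

The job is done and handed in at about 16 s of the 61 s allowed; the hand-in gave no verdict.

- **Count:** The latch is at the robot's right end. With closed fingers I tapped rail_f, then rail_e, then rail_d, lifting between taps, and went no further. The vertical force read about 19, 31 and 36 N on the three taps.
- **Push:** I slid the toggle sideways along the folded front without lifting it, then pushed it end-on into gap_d, the third gap.
- **Last check:** The wrist picture put the toggle's centre about 7 mm behind the gap's middle (the limit is 13 mm ahead of it). It was 0.2 mm off the midline, straight and fully past the front line. The gripper was clear, with forces near zero.
- **Other items:** The buckle, button and spool looked undisturbed. I did not re-measure any of the bystanders.
- **Disagreement:** My two estimates of the case's x position differed by about 3–5 mm. I measured the final position from the front line seen in that last picture.

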